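# Close up the sorted strips

### The job

The red and the white strips are sorted, but the blue ones are not. With the fingertips only, gently push the drawer of red strips fully shut, and then push down the lid of the clear tub of white strips until it is fully shut; leave the blue drawer open just as it is. Do not slam, pull or lift anything, leave the tub where it stands, do not disturb the other things on the table, and finish with the hand clear.

Things in the scene. Friction and masses are not known exactly. Their poses are not given: they have to be found in the camera images.
- red_unit: grey one-drawer unit for red strips, 180 mm deep (its x) x 130 mm wide (its y) x 85 mm tall, fixed to the table; three red sample strips are glued on the front half of its roof (up to 89 mm high). Origin at the centre of its underside; its drawer opens along its own -x, roughly towards the robot, and its +x points in the closing direction. Which unit stands where changes from run to run
- blue_unit: grey one-drawer unit for blue strips, 180 mm deep (its x) x 130 mm wide (its y) x 85 mm tall, fixed to the table; three blue sample strips are glued on the front half of its roof (up to 89 mm high). Origin at the centre of its underside; its drawer opens along its own -x, roughly towards the robot, and its +x points in the closing direction. Which unit stands where changes from run to run
- red_drawer (a joint): how far the red drawer is open, m: 0 fully shut (a firm stop), starts 0.05 to 0.09 open. Light slide: about 2 N of steady push moves it, and it stays where it is left
- red_drawer_pull (a point): middle of the outer face of the black pull ridge on the front of the red drawer. The ridge is 80 mm wide, 12 mm tall (61 to 73 mm above the table, this point at 67 mm) and stands 10 mm out from the drawer's front plate (128 mm wide, from 5 to 79 mm above the table). Moves with the drawer; axes are those of the unit (+x closes)
- blue_drawer (a joint): how far the blue drawer is open, m: 0 shut, starts 0.05 to 0.09 open and must be left so
- blue_drawer_pull (a point): middle of the outer face of the black pull ridge on the front of the blue drawer. The ridge is 80 mm wide, 12 mm tall (61 to 73 mm above the table, this point at 67 mm) and stands 10 mm out from the drawer's front plate (128 mm wide, from 5 to 79 mm above the table). Moves with the drawer; axes are those of the unit (+x closes)
- tub: clear plastic tub half full of white strips, 150 mm (its x) x 130 mm (its y) x 70 mm tall without lid, about 1 kg, standing loose on the table. Origin at the centre of its underside; its -x side is roughly towards the robot. It takes any of the three places beside the two units
- tub_lid (a joint): angle of the tub's flat white lid, rad: 0 fully shut and lying on the rim, grows as it opens; starts 0.7 to 1.2 (half open, outer face looking up and away from the robot). Stiff hinge: the lid stays at any angle; about 1.5 N near its free edge turns it
- tub_lid_hinge (a point): middle of the lid's hinge line, on the tub's far (+x) rim, 75 mm along the tub's +x from its origin and 70.5 mm up. The hinge line runs along the tub's y. From it the lid reaches 150 mm (plus a 10 mm tab) towards the tub's -x when shut; the lid is 130 mm wide, 5 mm thick, its underside in line with this point. The point turns with the lid
- tub_lid_edge (a point): middle of the lid's free edge on the outer face: 150 mm from the hinge; a 10 mm long tab reaches on from there
- mug: bystander, to be left alone: blue ceramic mug, 76 mm across, 90 mm tall; origin at its underside
- jar: bystander, to be left alone: glass jar with a yellow cap, 60 mm across, 85 mm tall; origin at its underside
- tape: bystander, to be left alone: flat cardboard ring (tape core), 60 mm across, 24 mm tall; origin at its underside
- block: bystander, to be left alone: small wooden block, 50 x 30 x 20 mm; origin at its underside
- driver: bystander, to be left alone: screwdriver with orange handle, 180 mm long, lying flat
- tin: bystander, to be left alone: aluminium tin, 52 mm across, 60 mm tall; origin at its underside
- carton: bystander, to be left alone: small cardboard carton, 50 x 80 x 25 mm, lying on the rear half of the red unit's roof; origin at its underside
Not all that is in view belongs to the job. Leave any purple look-alike of the tub alone.

How it is judged:
By the outcome, as a careful person would: the job done as asked, in the order asked, and still so for the second after the job is handed in, with the robot touching nothing.
It also fails if it takes over 56 s, if anything falls off the work surface, if the arm or the gripper's body presses on something with over 40 N, if the wrist force passes 120 N, or if a joint passes its speed limit or range.

### The arm

A 6-joint arm with a two-finger parallel gripper is mounted at the origin on the work surface. World frame = base frame: x ahead of the robot, y to its left, z up, the work surface at z = 0. Lengths are in mm, angles in rad, forces in N, time in s.
With the tool pointing down it reaches from about 350 to 975 mm from the base axis. Payload 7.1 kg.
Tool frame: the origin (TCP) lies midway between the tips of the shut fingers; the grasp point (between the pads) lies 19 mm behind it; z points along the fingers, y is the line along which they close (so a half turn about z gives the same grasp; the last joint's range is limited). The gripper opens to 88 mm and grips with 3 to 60 N. Pads are 20 mm wide; open, the fingers measure 115 mm over their backs; the gripper's body (75 mm by 178 mm) begins 61 mm behind the grasp point.
Start: joints at [1.328, 0.423, 1.63, -0, 1.089, -0.019], TCP at [138.679, 609.404, 222.675] pointing down, gripper open.
Joint ranges: [-3, 3], [-0.9, 2.11], [0.09, 2.58], [-1.31, 4.45], [0.11, 2.69], [-2.54, 2.54]. Speed limits (rad/s): [2.39, 2.39, 3.01, 3.14, 3.14, 3.14].

### API

Orientations are given as a rotation vector (axis times angle).
In Python, from workcell import ctrl gives the robot as it stands. The module is installed in compiled form; this text tells all that it offers.
- The arm moves only by the tool apply_moves, never from a script. Its argument "targets" is a list of rows, each a list of 3 entries, a list of its own where there are three numbers: the opening, from -1 (shut) to 1 (fully open), then the shift along the tool's x, y, z normalised to -1 to 1, where 1 is 5 cm, then the turn, a rotation vector about the tool's x, y, z normalised to -1 to 1, where 1 is 90 degrees. In form: [[jaw, [x, y, z], [wx, wy, wz]], ...]. A call has 1 to 8 rows; each row shifts and turns the commanded pose from where the row before left it, along the tool's axes as they then stand; what a row does not reach is not made up. A row lasts 1/8 s, in which the tool goes at most 62.5 mm and 10.7 degrees, less where a joint would pass 70% of its speed; a pose out of reach is approached as far as the arm can. A call with a number of a shift or a turn outside -1 to 1 is refused whole. A call with a gripper value outside its range is refused whole. The fingers move at their own pace and stop on an object; the grip force is fixed at half the most. Time passes only in rows, so rows that do not move let the fingers close. It gives the time, the measured TCP pose, the force, the opening and the grip force at its end, in the units of the state.
- ctrl.get_obs(): the state, without advancing time (a new reading comes with each control period).
- ctrl.get_image(name): name is "scene" or "top"; returns a dict with "pixels" (400x640x3 uint8, blue, green, red), "camera_matrix" (3x3 intrinsics, pixels), "view" (4x4, takes a point from world to camera coordinates). Camera axes: x right, y down, z forward; pixel columns grow to the right and rows downward; lengths in mm; the calibration is good to about 2 mm. A picture is of the moment at which its call begins. There is no depth.
- ctrl.close_job(): hands the job in; it is judged then, once.
Trained networks look in the newest picture that a camera, given by its name, has taken for a name from the list of things; names that differ only in an ending like _2 or _b are one class to them, and where a whole thing is asked for, a point or a joint stands for the part that bears it (a point fixed in the world has none). Each returns a list of dicts, best first, with "score" (0 to 1); they miss things now and then, are a little off and sometimes report something else, mostly with a low value. They report only what shows in the picture. A call takes as long as a camera call. They do not tell look-alikes from the thing itself.
- ctrl.masks_of(label, camera): "region" (400x640 bool, what is visible of it) and "bbox" ([left, top, right, bottom] in pixels, round what is visible of it).
- ctrl.pinpoint(label, camera): "xy" ([column, row] in pixels: a listed point, or the origin of a listed thing).
The state is a dict: "t": time; "qpos": joint angles; "qvel": joint speeds; "joint_torque": joint torques, N m; "ee_pos": TCP position; "orientation": TCP orientation; "ft_force": force on the tool from outside, world axes, zero at the start; "moment": the same for the moment, N m; "width": finger opening in mm; "grasp_force": force on a finger pad.
Only numpy, scipy, OpenCV 4.12 (cv2) and the standard library are available. Lean on these libraries where they do the work, as an engineer would, in place of code of your own. Each camera call takes 0.05 s, during which the arm holds its last target. There are 200 camera calls.

## Working session

There is one attempt and no reset: what is moved stays moved. The work goes in short steps, Python scripts to look and compute and a tool call to move; the robot and the scene stay as the last step left them, time stands still between calls to the robot, and variables do not carry over. Pictures are saved under pics/ and viewed, at most 10 in all, crops included, and the job is handed in when it is done.

Besides the shell and the picture viewer there is one more tool, called in YAML: its name, and indented under it one key for each argument. apply_moves: Moves the arm, as the interface text tells. Scaled input: -1 to 1 covers 5 cm each way for a shift and 90 degrees each way for a turn. Its arguments: {"type":"object","properties":{"targets":{"type":"array"}},"required":["targets"]}

```bash
mkdir -p pics
cat > h.py <<'E'
import numpy as np, cv2
from workcell import ctrl
def ray(im,uv):
    K=np.array(im["camera_matrix"]);V=np.array(im["view"]);R=V[:3,:3];t=V[:3,3]
    d=R.T@np.linalg.solve(K,[uv[0],uv[1],1.]);return -R.T@t,d
def at_z(im,uv,z):
    c,d=ray(im,uv);return c+d*(z-c[2])/d[2]
def proj(im,p):
    K=np.array(im["camera_matrix"]);V=np.array(im["view"]);q=K@(V[:3,:3]@np.array(p,float)+V[:3,3]);return q[:2]/q[2]
E
python3 - <<'E'
from h import *
np.set_printoptions(precision=1,suppress=True)
Z={"red_unit":0,"blue_unit":0,"red_drawer_pull":67,"blue_drawer_pull":67,"tub":0,"tub_lid_hinge":70.5,"tub_lid_edge":None,"carton":85,"mug":0,"jar":0,"tape":0,"block":0,"driver":10,"tin":0}
for cam in("top","scene"):
    im=ctrl.get_image(cam);cv2.imwrite(f"pics/{cam}0.png",im["pixels"])
    print(cam,"cam pos",ray(im,(0,0))[0])
    for n,z in Z.items():
        for r in ctrl.pinpoint(n,cam)[:3]:
            print(n,round(r["score"],2),np.array(r["xy"]),at_z(im,r["xy"],z)[:2] if z is not None else "")
o=ctrl.get_obs();print(o["t"],o["ee_pos"],o["orientation"],o["ft_force"])
E
```

```text
top cam pos [ 332.2   16.  1323.1]
red_unit 0.94 [404.7 163.5] [ 635.1 -244.1]
red_drawer_pull 0.6 [421.4 215.3] [ 465.1 -276.2]
red_drawer_pull 0.29 [247.2 145.4] [672.7 237.4]
blue_drawer_pull 0.7 [323.1 213.6] [469.4  11.2]
tub 0.72 [215.3 242.3] [388.3 337.8]
tub_lid_hinge 0.73 [183.8 246.2] [374.  410.2]
tub_lid_hinge 0.72 [244.1 145.1] [672.6 246. ]
tub_lid_edge 0.88 [235.5 231.6] 
tub_lid_edge 0.62 [232.9 164.1] 
tub_lid_edge 0.27 [423.1 217.4] 
carton 0.57 [410.9 142.2] [ 679.9 -247.2]
carton 0.4 [333.3 165.6] [608.5 -18.2]
mug 0.65 [174.9 181.3] [575.8 469. ]
jar 0.78 [474.2 200.6] [ 518.5 -457.3]
jar 0.66 [245.7 145. ] [692.2 254. ]
tape 0.45 [278.9 238. ] [401.6 145.3]
block 0.64 [369.1 237. ] [ 405.2 -129.7]
block 0.23 [241.9 144.7] [693.1 265.9]
driver 0.54 [429.  278.5] [ 280.8 -306.9]
driver 0.37 [290.7 135.2] [721.6 112.8]
tin 0.71 [288.5 136.5] [720.3 120.4]
scene cam pos [1308.3 -185.4  921.1]
red_unit 0.73 [242.8 276.4] [ 634.  -246.9]
red_unit 0.4 [415.2 231.8] [613.5 251.4]
red_unit 0.21 [358.4 190.1] [404.2 148.6]
blue_unit 0.56 [322.5 254.4] [620.3 -25.7]
red_drawer_pull 0.91 [219.2 213.9] [ 455.  -280.8]
blue_drawer_pull 0.7 [322.2 195.1] [461.2  16.4]
tub 0.67 [411.3 174.2] [379.9 339.1]
tub 0.56 [416.2 231.3] [612.5 254.9]
tub 0.23 [388.5 275.8] [734.8 123.4]
tub_lid_hinge 0.56 [424.7 230.7] [669.9 243.7]
tub_lid_hinge 0.56 [430.8 152.1] [369.2 401.1]
tub_lid_edge 0.86 [396.3 166.2] 
tub_lid_edge 0.71 [425.4 177. ] 
carton 0.78 [240.7 273.6] [ 686.8 -245.1]
mug 0.66 [476.  212.2] [591.2 456.6]
mug 0.34 [323.8 257.9] [632.9 -25.3]
jar 0.83 [155.1 256.2] [ 501.8 -473.6]
tape 0.54 [359.1 192. ] [413.1 148. ]
block 0.64 [218.  214.9] [ 391.3 -292.1]
block 0.58 [266.5 206.6] [ 396.7 -145. ]
driver 0.73 [211.3 195.4] [ 311.  -304.4]
tin 0.79 [388.3 273.4] [727.6 125.6]
1.5 [138.7 609.4 222.7] [0.4 3.1 0. ] [-0.2  0.5  0.2]
```

View pics/top0.png

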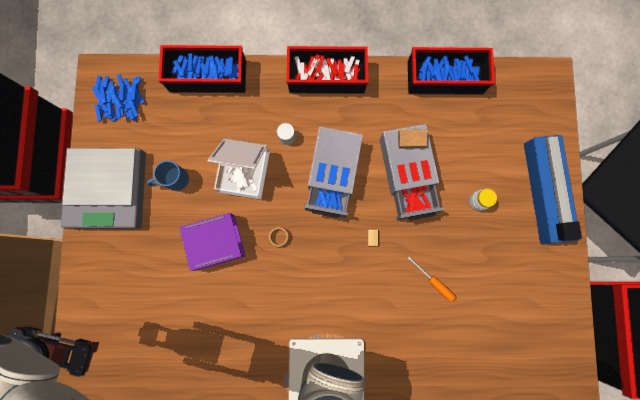

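View pics/scene0.png

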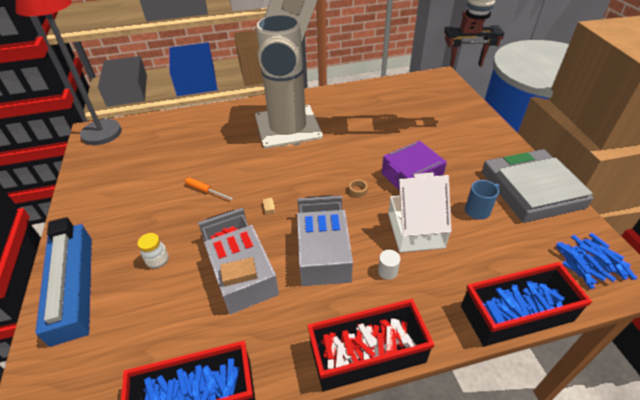

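The clear tub is at top (240,170), scene (420,220), with its lid half open. The purple closed box at top (212,242), scene (414,165) is the look-alike, so I leave it alone. The red unit, with red strips and the carton, is at top (410,170), scene (240,265). The blue unit is next to it at top (335,170). Next I fit models and check them in one enlarged crop.

```bash
cat > fit.py <<'E'
from h import *
from scipy.optimize import least_squares
np.set_printoptions(precision=3,suppress=True)
ims={c:ctrl.get_image(c) for c in("top","scene")}
def rot(a):return np.array([[np.cos(a),-np.sin(a),0],[np.sin(a),np.cos(a),0],[0,0,1]])
def tubpt(p,l):return rot(p[2])@np.array(l,float)+[p[0],p[1],0]
def lid(p,r,y,h=0):
    a=p[3];return tubpt(p,[75-r*np.cos(a)+h*np.sin(a),y,70.5+r*np.sin(a)+h*np.cos(a)])
def unit(p,l):return tubpt(p,l)
def near(n,c,guess):
    L=ctrl.pinpoint(n,c);L=[r["xy"] for r in L if np.linalg.norm(np.array(r["xy"])-guess)<15]
    return np.array(L[0]) if L else None
def mask(n,c,guess):
    for r in ctrl.masks_of(n,c):
        m=r["region"]
        if m[int(guess[1])-6:int(guess[1])+7,int(guess[0])-6:int(guess[0])+7].any():return m
G={"red_unit":{"top":(405,163),"scene":(243,276)},"red_drawer_pull":{"top":(421,215),"scene":(219,214)},
"tub":{"top":(240,170),"scene":(416,231)},"tub_lid_hinge":{"top":(244,145),"scene":(425,231)},"tub_lid_edge":{"top":(233,164),"scene":(425,177)}}
obs={(n,c):near(n,c,G[n][c]) for n in G for c in ims}
def res(p,f):
    return np.concatenate([(proj(ims[c],q)-obs[n,c]) for n,q in f(p) for c in ims if obs[n,c] is not None])
ft=lambda p:[("tub",tubpt(p,[0,0,0])),("tub_lid_hinge",tubpt(p,[75,0,70.5])),("tub_lid_edge",lid(p,150,0,5))]
fr=lambda p:[("red_unit",unit(p,[0,0,0])),("red_drawer_pull",unit(p,[-100-100*p[3],0,67]))]
# silhouettes from masks: hull edges of the unit body + drawer, lid+tub
def hullres(p,pts,c,n):
    m=M[n,c]
    if m is None:return np.zeros(8)
    q=np.array([proj(ims[c],x) for x in pts(p)]);ys,xs=np.nonzero(m);s=np.c_[xs,ys]
    A=np.arange(8)*np.pi/4;D=np.c_[np.cos(A),np.sin(A)]
    return (D@q.T).max(1)-np.percentile(D@s.T,99.9,axis=1)
M={(n,c):mask(n,c,G[n][c]) for n in("red_unit","tub") for c in ims}
B=lambda p:[unit(p,[x,y,z]) for x in(-90,90) for y in(-65,65) for z in(0,85)]+[unit(p,[-90-100*p[3]-o,y,z]) for o,w,h in((0,64,(5,79)),(10,40,(61,73))) for y in(-w,w) for z in h]
T=lambda p:[tubpt(p,[x,y,z]) for x in(-75,75) for y in(-65,65) for z in(0,70)]+[lid(p,150,y,h) for y in(-65,65) for h in(0,5)]
def fit(f,pts,n,x0):
    return least_squares(lambda p:np.r_[res(p,f),*[hullres(p,pts,c,n) for c in ims]],x0,loss="soft_l1",x_scale=[10,10,.1,.1])
E
cat > a.py <<'E'
from fit import *
r=fit(fr,B,"red_unit",[635,-245,.18,.75]);t=fit(ft,T,"tub",[610,255,-.17,.9])
print("red",r.x,r.fun);print("tub",t.x,t.fun);print({k:None if v is None else int(v.sum()) for k,v in M.items()})
im=[]
for c,(x0,y0,w,h) in (("top",(190,110,260,130)),("scene",(190,160,270,150))):
    I=cv2.resize(ims[c]["pixels"][y0:y0+h,x0:x0+w],None,fx=2.9,fy=2.0*1.45,interpolation=cv2.INTER_CUBIC) if 0 else cv2.resize(ims[c]["pixels"][y0:y0+h,x0:x0+w],(w*2,h*2) if 0 else (int(w*2.1),int(h*2.1)),interpolation=cv2.INTER_CUBIC)
    def L(pts,col):
        q=np.array([(proj(ims[c],p)-[x0,y0])*2.1 for p in pts]);cv2.polylines(I,[np.round(q).astype(int)],True,col,1)
    p=r.x;L([unit(p,[x,y,85]) for x,y in((-90,-65),(90,-65),(90,65),(-90,65))],(0,255,0))
    d=-90-100*p[3];L([unit(p,[d,y,z]) for y,z in((-64,5),(64,5),(64,79),(-64,79))],(0,255,255));L([unit(p,[d-10,y,z]) for y,z in((-40,61),(40,61),(40,73),(-40,73))],(255,0,255))
    p=t.x;L([tubpt(p,[x,y,70]) for x,y in((-75,-65),(75,-65),(75,65),(-75,65))],(0,255,0));L([lid(p,a,y,5) for a,y in((0,-65),(150,-65),(150,65),(0,65))],(0,0,255))
    im.append(cv2.copyMakeBorder(I,0,0,0,580-I.shape[1],cv2.BORDER_CONSTANT))
cv2.imwrite("pics/fit.png",np.vstack(im))
E
python3 a.py
```

```text
red [ 629.091 -245.781    0.175    0.68 ] [ 3.99   0.474  1.083  0.015  1.789 -2.377  3.542  1.461  1.76   0.724
 -0.641  3.516  0.508  0.233 -1.191  2.171  0.843  0.03  -0.224  0.569
  0.366  0.09   1.184  2.224]
tub [605.071 254.47   -0.129   0.888] [ 0.483  0.379  0.603 -2.049  0.28  -2.326  0.087  2.367 -0.319  0.344
  1.662 -0.96   0.115  1.695  0.525  0.661  1.764 -0.703 -1.066  1.079
  0.367  9.621 17.496 16.103 12.116  1.782 -1.281  2.895]
{('red_unit', 'top'): 3718, ('red_unit', 'scene'): 4396, ('tub', 'top'): 2811, ('tub', 'scene'): 2890}
```

View pics/fit.png

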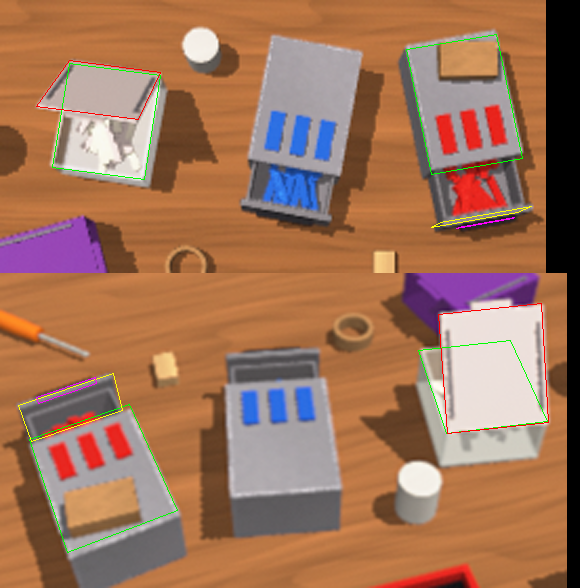

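The overlay shows that both fits match: the red roof and drawer front at crop (465,130) top, and the tub rim and lid at (105,120). Red is open about 68 mm at yaw 0.175, and the lid is at about 0.89 rad. Now I work out the moves.

```bash
cat > d.py <<'E'
import sys
from h import *
from scipy.spatial.transform import Rotation as Ro
np.set_printoptions(precision=3,suppress=True)
def go(pos,yaw=None):
    """shift in tool axes (norm. units of 50 mm) from the present pose; yaw = world heading of tool y, rad"""
    o=ctrl.get_obs();R=Ro.from_rotvec(o["orientation"]).as_matrix()
    print("t",o["t"],"pos",np.array(o["ee_pos"]),"F",np.array(o["ft_force"]),"w",o["width"],"toolx",R[:,0],"tooly",R[:,1],"z",R[:,2])
    s=R.T@(np.array(pos,float)-o["ee_pos"])/50;print("shift",s,"norm",np.linalg.norm(s))
    if yaw is not None:
        c,s=np.cos(yaw),np.sin(yaw);D=np.array([[-s*-1*-1*-1,c,0],[-c,s,0],[0,0,-1]]).T if 0 else np.c_[[-s*-1*-1,c,0],[c,s,0],[0,0,-1]]
        y=np.array([c,s,0]);z=np.array([0,0,-1.]);D=np.c_[np.cross(y,z),y,z]
        print("turn",Ro.from_matrix(R.T@D).as_rotvec()/(np.pi/2))
E
python3 -c "
from d import *
go((450,150,222),1.571+.175)
go((419,-283,222))"
```

```text
t 2.3 pos [138.689 609.437 222.689] F [ 0.067  0.24  -0.481] w 87.88038178372527 toolx [-0.975  0.222 -0.   ] tooly [0.222 0.975 0.   ] z [ 0.  0. -1.]
shift [-8.11  -7.578  0.014] norm 11.099501603314481
turn [ 0.     0.    -0.254]
t 2.3 pos [138.689 609.437 222.689] F [ 0.067  0.24  -0.481] w 87.88038178372527 toolx [-0.975  0.222 -0.   ] tooly [0.222 0.975 0.   ] z [ 0.  0. -1.]
shift [ -9.427 -16.16    0.013] norm 18.708482085919126
```

apply_moves:
  targets:
    - [-1, [-0.68, -0.63, 0], [0, 0, 0]]
    - [-1, [-0.68, -0.63, 0], [0, 0, 0]]
    - [-1, [-0.68, -0.63, 0], [0, 0, 0]]
    - [-1, [-0.68, -0.63, 0], [0, 0, 0]]
    - [-1, [-0.68, -0.63, 0], [0, 0, 0]]
    - [-1, [-0.68, -0.63, 0], [0, 0, 0]]
    - [-1, [-0.68, -0.63, 0], [0, 0, 0]]
    - [-1, [-0.68, -0.63, 0], [0, 0, 0]]

```text
t: 3.3
ee_pos: [348.8, 302.1, 222.9]
orientation: [0.35, 3.121, 0.001]
ft_force: [0.4, 0.4, 0.8]
width: 11.1
grasp_force: 0.0
```

apply_moves:
  targets:
    - [-1, [-0.68, -0.63, 0], [0, 0, 0]]
    - [-1, [-0.68, -0.63, 0], [0, 0, 0]]
    - [-1, [-0.68, -0.63, 0], [0, 0, 0]]
    - [-1, [-0.68, -0.63, 0], [0, 0, 0]]
    - [-1, [-0.13, -0.86, 0], [0, 0, 0]]
    - [-1, [-0.13, -0.86, 0], [0, 0, 0]]
    - [-1, [-0.13, -0.86, 0], [0, 0, 0]]
    - [-1, [-0.13, -0.86, 0], [0, 0, 0]]

```text
t: 4.3
ee_pos: [439.7, -24.6, 222.9]
orientation: [0.351, 3.121, 0.0]
ft_force: [0.9, 0.3, 0.1]
width: 0.3
grasp_force: 0.0
```

apply_moves:
  targets:
    - [-1, [-0.13, -0.86, 0], [0, 0, 0]]
    - [-1, [-0.13, -0.86, 0], [0, 0, 0]]
    - [-1, [-0.13, -0.86, 0], [0, 0, 0]]
    - [-1, [-0.13, -0.86, 0], [0, 0, 0]]
    - [-1, [-0.13, -0.86, 0], [0, 0, -0.09]]
    - [-1, [0, 0, 0], [0, 0, -0.09]]
    - [-1, [0, 0, 0], [0, 0, -0.075]]
    - [-1, [0, 0, 0], [0, 0, 0]]

```text
t: 5.3
ee_pos: [423.7, -240.2, 222.7]
orientation: [-0.275, 3.129, -0.0]
ft_force: [-0.2, 0.4, -0.6]
width: 0.4
grasp_force: 0.0
```

```bash
python3 -c "
from d import *
go((419,-283,55),1.571+.175)"
```

```text
t 5.3 pos [ 423.725 -240.198  222.738] F [-0.151  0.409 -0.647] w 0.4160703955046439 toolx [-0.985 -0.174 -0.   ] tooly [-0.174  0.985 -0.   ] z [ 0. -0. -1.]
shift [ 0.243 -0.826  3.355] norm 3.463541231502761
turn [-0.  0.  0.]
```

apply_moves:
  targets:
    - [-1, [0.24, -0.83, 0], [0, 0, 0]]
    - [-1, [0, 0, 0.8], [0, 0, 0]]
    - [-1, [0, 0, 0.8], [0, 0, 0]]
    - [-1, [0, 0, 0.8], [0, 0, 0]]
    - [-1, [0, 0, 0.6], [0, 0, 0]]
    - [-1, [0, 0, 0.35], [0, 0, 0]]
    - [-1, [0, 0, 0], [0, 0, 0]]

```text
t: 6.18
ee_pos: [418.9, -282.6, 54.5]
orientation: [0.276, -3.128, -0.002]
ft_force: [0.0, -0.2, -0.3]
width: 0.6
grasp_force: 0.0
```

```bash
python3 -c "
from d import *
go((444,-278.5,55),1.571+.175)
im=ctrl.get_image('top');a=cv2.resize(im['pixels'][140:300,350:510],(560,560),interpolation=cv2.INTER_CUBIC);cv2.imwrite('pics/pre.png',a)"
```

```text
t 6.175 pos [ 418.851 -282.602   54.463] F [ 0.044 -0.222 -0.297] w 0.6195871468746527 toolx [-0.985 -0.175  0.001] tooly [-0.175  0.985  0.001] z [-0.002  0.001 -1.   ]
shift [-0.51  -0.007 -0.011] norm 0.5097331452549143
turn [ 0.001 -0.001  0.   ]
```

View pics/pre.png

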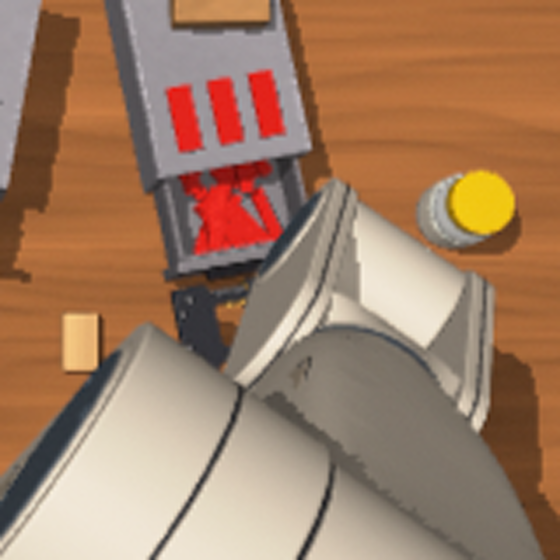

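The hand is down in front of the red pull, at crop (230,300), clear of the block at (80,340) and the jar at (460,210). Pushing gently.

apply_moves:
  targets:
    - [-1, [-0.2, 0, 0], [0, 0, 0]]
    - [-1, [-0.2, 0, 0], [0, 0, 0]]
    - [-1, [-0.1, 0, 0], [0, 0, 0]]
    - [-1, [-0.1, 0, 0], [0, 0, 0]]
    - [-1, [-0.1, 0, 0], [0, 0, 0]]
    - [-1, [-0.1, 0, 0], [0, 0, 0]]
    - [-1, [-0.1, 0, 0], [0, 0, 0]]
    - [-1, [-0.1, 0, 0], [0, 0, 0]]

```text
t: 7.22
ee_pos: [468.5, -274.0, 55.1]
orientation: [0.277, -3.129, -0.001]
ft_force: [-1.3, 1.1, 1.1]
width: 0.6
grasp_force: 0.8
```

apply_moves:
  targets:
    - [-1, [-0.1, 0, 0], [0, 0, 0]]
    - [-1, [-0.1, 0, 0], [0, 0, 0]]
    - [-1, [-0.1, 0, 0], [0, 0, 0]]
    - [-1, [-0.1, 0, 0], [0, 0, 0]]
    - [-1, [-0.1, 0, 0], [0, 0, 0]]
    - [-1, [-0.1, 0, 0], [0, 0, 0]]

```text
t: 7.98
ee_pos: [498.3, -268.9, 55.1]
orientation: [0.277, -3.129, -0.0]
ft_force: [-1.7, 0.4, -1.8]
width: 0.2
grasp_force: 0.8
```

```bash
python3 -c "
from d import *
go((520.7,-264.9,55))"
```

```text
t 7.975 pos [ 498.281 -268.862   55.127] F [-1.714  0.368 -1.843] w 0.22860661257413445 toolx [-0.984 -0.176  0.   ] tooly [-0.176  0.984  0.   ] z [-0.  0. -1.]
shift [-0.455 -0.001  0.002] norm 0.45533719016961177
```

apply_moves:
  targets:
    - [-1, [-0.06, 0, 0], [0, 0, 0]]
    - [-1, [-0.06, 0, 0], [0, 0, 0]]
    - [-1, [-0.06, 0, 0], [0, 0, 0]]
    - [-1, [-0.06, 0, 0], [0, 0, 0]]
    - [-1, [-0.06, 0, 0], [0, 0, 0]]

```text
t: 8.6
ee_pos: [512.9, -266.3, 55.2]
orientation: [0.277, -3.129, -0.0]
ft_force: [-2.4, 0.9, -0.7]
width: 0.4
grasp_force: 0.8
```

apply_moves:
  targets:
    - [-1, [-0.03, 0, 0], [0, 0, 0]]
    - [-1, [-0.03, 0, 0], [0, 0, 0]]
    - [-1, [-0.03, 0, 0], [0, 0, 0]]

```text
t: 8.98
ee_pos: [517.3, -265.5, 55.2]
orientation: [-0.277, 3.129, 0.0]
ft_force: [-0.9, 0.6, 0.2]
width: 0.5
grasp_force: 0.8
```

apply_moves:
  targets:
    - [-1, [-0.03, 0, 0], [0, 0, 0]]
    - [-1, [-0.03, 0, 0], [0, 0, 0]]

```text
t: 9.22
ee_pos: [517.8, -265.3, 55.2]
orientation: [0.278, -3.125, -0.001]
ft_force: [-14.2, -5.4, 8.9]
width: 0.4
grasp_force: 8.0
```

apply_moves:
  targets:
    - [-1, [-0.02, 0, 0], [0, 0, 0]]
    - [-1, [-0.02, 0, 0], [0, 0, 0]]

```text
t: 9.48
ee_pos: [517.8, -265.3, 55.2]
orientation: [0.278, -3.121, -0.002]
ft_force: [-21.7, -8.9, 13.6]
width: 0.5
grasp_force: 11.4
```

The wrist force jumped to about 22 N while the TCP stood still at x = 517.8, so this is the firm stop and the red drawer is shut. Backing off and rising.

apply_moves:
  targets:
    - [-1, [0.1, 0, 0], [0, 0, 0]]
    - [-1, [0.4, 0, 0], [0, 0, 0]]
    - [-1, [0.6, 0, 0], [0, 0, 0]]
    - [-1, [0, 0, -0.6], [0, 0, 0]]
    - [-1, [0, 0, -0.9], [0, 0, 0]]
    - [-1, [0, 0, -0.9], [0, 0, 0]]
    - [-1, [0, 0, -0.9], [0, 0, 0]]
    - [-1, [0, 0, -0.3], [0, 0, 0]]

```text
t: 10.48
ee_pos: [468.7, -275.1, 237.9]
orientation: [-0.277, 3.125, -0.005]
ft_force: [0.1, 0.5, 0.1]
width: 0.4
grasp_force: 0.0
```

```bash
python3 -c "
from d import *
go((615,254,235),1.571-.129)
im=ctrl.get_image('scene');cv2.imwrite('pics/shut.png',cv2.resize(im['pixels'][150:350,100:340],(720,600),interpolation=cv2.INTER_CUBIC))
r,h=135,5
P=lambda a:np.array([-75+r*np.cos(a)-h*np.sin(a),-(70.5+r*np.sin(a)+h*np.cos(a))])
A=np.arange(.888,-.01,-.111)
print(np.diff([P(a) for a in A],axis=0)/50)"
```

```text
t 10.475 pos [ 468.66  -275.106  237.948] F [0.103 0.513 0.143] w 0.39775445885629146 toolx [-0.984 -0.176 -0.004] tooly [-0.176  0.984 -0.003] z [ 0.004 -0.003 -1.   ]
shift [-4.741  9.903  0.044] norm 10.979570474765119
turn [-0.002  0.003  0.194]
[[0.229 0.193]
 [0.206 0.218]
 [0.181 0.239]
 [0.153 0.258]
 [0.124 0.273]
 [0.093 0.285]
 [0.061 0.294]
 [0.028 0.298]]
```

View pics/shut.png

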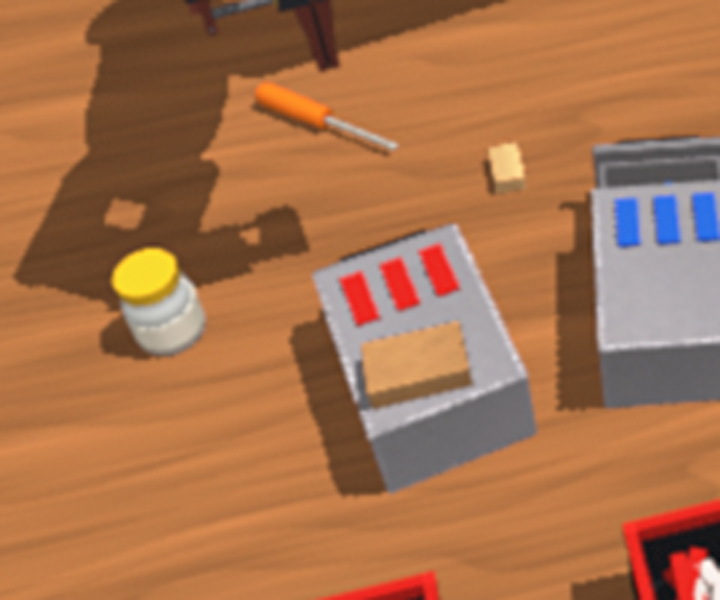

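The red drawer is shut, with only the black pull protruding at crop (385,240). The carton, jar, block and driver are in place. Moving on to the lid.

apply_moves:
  targets:
    - [-1, [-0.37, 0.76, 0], [0, 0, 0]]
    - [-1, [-0.37, 0.76, 0], [0, 0, 0]]
    - [-1, [-0.37, 0.76, 0], [0, 0, 0]]
    - [-1, [-0.37, 0.76, 0], [0, 0, 0]]
    - [-1, [-0.37, 0.76, 0], [0, 0, 0]]
    - [-1, [-0.37, 0.76, 0], [0, 0, 0]]
    - [-1, [-0.37, 0.76, 0], [0, 0, 0]]
    - [-1, [-0.37, 0.76, 0], [0, 0, 0]]

```text
t: 11.52
ee_pos: [559.4, 52.1, 233.2]
orientation: [0.277, -3.127, -0.0]
ft_force: [1.2, -0.3, -0.0]
width: 0.6
grasp_force: 0.0
```

apply_moves:
  targets:
    - [-1, [-0.37, 0.76, 0], [0, 0, 0]]
    - [-1, [-0.37, 0.76, 0], [0, 0, 0]]
    - [-1, [-0.37, 0.76, 0], [0, 0, 0]]
    - [-1, [-0.37, 0.76, 0], [0, 0, 0]]
    - [-1, [-0.3, 0.76, 0], [0, 0, 0]]
    - [-1, [0, 0, 0], [0, 0, 0.1]]
    - [-1, [0, 0, 0], [0, 0, 0.09]]
    - [-1, [0, 0, 0], [0, 0, 0]]

```text
t: 12.52
ee_pos: [613.5, 253.3, 233.0]
orientation: [-0.189, -3.133, 0.002]
ft_force: [-1.1, -0.4, 0.3]
width: 0.4
grasp_force: 0.0
```

```bash
python3 -c "
from d import *
go((617,253,195),1.571-.129)"
```

```text
t 12.525 pos [613.547 253.344 233.021] F [-1.126 -0.366  0.332] w 0.4024284202780794 toolx [-0.993  0.12   0.002] tooly [ 0.12   0.993 -0.001] z [-0.003 -0.001 -1.   ]
shift [-0.071  0.002  0.76 ] norm 0.7635848909593232
turn [-0.001 -0.002  0.005]
```

apply_moves:
  targets:
    - [-1, [-0.14, 0, 0.4], [0, 0, 0]]
    - [-1, [0, 0, 0.36], [0, 0, 0]]
    - [-1, [0.07, 0, 0.11], [0, 0, 0]]
    - [-1, [0.07, 0, 0.11], [0, 0, 0]]

```text
t: 13.02
ee_pos: [614.0, 253.6, 185.4]
orientation: [-0.191, -3.135, 0.0]
ft_force: [-1.0, -0.3, 0.4]
width: 0.2
grasp_force: 0.0
```

apply_moves:
  targets:
    - [-1, [0.07, 0, 0.11], [0, 0, 0]]
    - [-1, [0.11, 0, 0.1], [0, 0, 0]]
    - [-1, [0.11, 0, 0.1], [0, 0, 0]]

```text
t: 13.4
ee_pos: [599.9, 255.7, 170.9]
orientation: [0.191, 3.135, 0.001]
ft_force: [0.6, 0.8, 0.5]
width: 1.0
grasp_force: 0.4
```

Run:
```python
from d import *
go((607,253,175))
im=ctrl.get_image('scene');cv2.imwrite('pics/lid1.png',cv2.resize(im['pixels'][130:290,330:530],(750,600),interpolation=cv2.INTER_CUBIC))
```

```text
t 13.4 pos [599.912 255.667 170.879] F [0.621 0.81  0.503] w 0.9533180480917561 toolx [-0.993  0.121 -0.001] tooly [0.121 0.993 0.001] z [ 0.001  0.    -1.   ]
shift [-0.147 -0.036 -0.082] norm 0.17243573279282637
```

View pics/lid1.png

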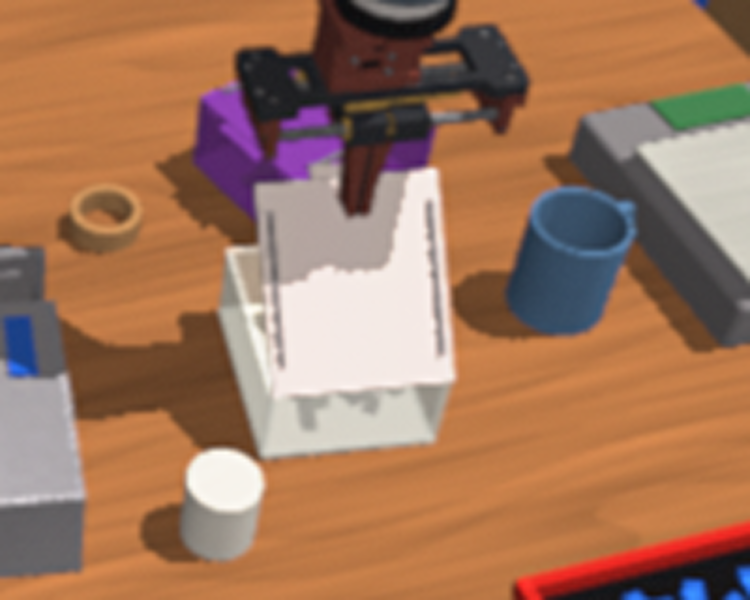

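The fingertips just touch the lid's outer face near its free edge, at crop (357,210), and the tub has not moved. I follow the lid's arc.

apply_moves:
  targets:
    - [-1, [0.13, 0, 0.125], [0, 0, 0]]
    - [-1, [0.12, 0, 0.135], [0, 0, 0]]
    - [-1, [0.11, 0, 0.14], [0, 0, 0]]
    - [-1, [0.1, 0, 0.15], [0, 0, 0]]

```text
t: 13.95
ee_pos: [576.8, 258.3, 142.7]
orientation: [-0.191, -3.136, 0.0]
ft_force: [0.9, -0.3, 0.7]
width: 0.8
grasp_force: 0.3
```

apply_moves:
  targets:
    - [-1, [0.09, 0, 0.155], [0, 0, 0]]
    - [-1, [0.08, 0, 0.16], [0, 0, 0]]
    - [-1, [0.07, 0, 0.165], [0, 0, 0]]
    - [-1, [0.06, 0, 0.17], [0, 0, 0]]

```text
t: 14.45
ee_pos: [562.1, 260.0, 110.1]
orientation: [-0.191, -3.136, 0.0]
ft_force: [0.7, -0.2, 0.3]
width: 0.4
grasp_force: 0.3
```

```bash
python3 -c "
from d import *
go((556,261,76))"
```

```text
t 14.45 pos [562.124 260.046 110.106] F [ 0.652 -0.16   0.284] w 0.39381366804232526 toolx [-0.993  0.121  0.   ] tooly [ 0.121  0.993 -0.   ] z [-0. -0. -1.]
shift [0.124 0.004 0.682] norm 0.6932817524976699
```

Contact forces stay about 1 N. I slow down for the last 34 mm.

apply_moves:
  targets:
    - [-1, [0.05, 0, 0.12], [0, 0, 0]]
    - [-1, [0.04, 0, 0.12], [0, 0, 0]]
    - [-1, [0.03, 0, 0.1], [0, 0, 0]]
    - [-1, [0.01, 0, 0.08], [0, 0, 0]]
    - [-1, [0, 0, 0.06], [0, 0, 0]]
    - [-1, [0, 0, 0.05], [0, 0, 0]]

```text
t: 15.2
ee_pos: [555.8, 260.8, 84.0]
orientation: [-0.191, -3.136, 0.0]
ft_force: [-0.8, -1.2, 0.6]
width: 1.0
grasp_force: 0.3
```

apply_moves:
  targets:
    - [-1, [0, 0, 0.04], [0, 0, 0]]
    - [-1, [0, 0, 0.04], [0, 0, 0]]

```text
t: 15.45
ee_pos: [555.9, 260.8, 80.1]
orientation: [0.191, 3.136, -0.0]
ft_force: [0.6, -0.1, 0.6]
width: 0.6
grasp_force: 0.3
```

apply_moves:
  targets:
    - [-1, [0, 0, 0.04], [0, 0, 0]]
    - [-1, [0, 0, 0.03], [0, 0, 0]]
    - [-1, [0, 0, 0.02], [0, 0, 0]]

```text
t: 15.82
ee_pos: [555.9, 260.9, 75.8]
orientation: [0.191, 3.136, 0.0]
ft_force: [-1.9, -1.2, 9.2]
width: 0.6
grasp_force: 3.9
```

apply_moves:
  targets:
    - [-1, [0, 0, 0.02], [0, 0, 0]]
    - [-1, [0, 0, 0], [0, 0, 0]]

```text
t: 16.08
ee_pos: [555.9, 260.9, 75.7]
orientation: [0.191, 3.136, 0.0]
ft_force: [-4.0, -1.3, 9.4]
width: 0.6
grasp_force: 4.8
```

The TCP stopped at z = 75.7, and the shut lid's top is at 75.5, with about 10 N of force. The lid is on the rim. Lifting straight up.

apply_moves:
  targets:
    - [-1, [0, 0, -0.05], [0, 0, 0]]
    - [-1, [0, 0, -0.3], [0, 0, 0]]
    - [-1, [0, 0, -0.8], [0, 0, 0]]
    - [-1, [0, 0, -0.8], [0, 0, 0]]
    - [-1, [0, 0, -0.8], [0, 0, 0]]
    - [-1, [0.8, 0, -0.3], [0, 0, 0]]
    - [-1, [0.8, 0, 0], [0, 0, 0]]
    - [-1, [0, 0, 0], [0, 0, 0]]

```text
t: 17.08
ee_pos: [474.5, 270.6, 228.3]
orientation: [0.189, 3.136, 0.0]
ft_force: [-0.2, -0.5, 0.1]
width: 0.3
grasp_force: 0.0
```

Run:
```python
from d import *
go((476,270,230))
im=ctrl.get_image('scene');cv2.imwrite('pics/end.png',im['pixels'][100:340,120:520].repeat(2,0).repeat(2,1))
for p in ctrl.pinpoint('tub_lid_edge','scene'):print(p['score'],p['xy'],at_z(im,p['xy'],75.5))
```

```text
t 17.075 pos [474.484 270.644 228.264] F [-0.162 -0.461  0.115] w 0.2699444590449895 toolx [-0.993  0.12  -0.   ] tooly [0.12  0.993 0.   ] z [ 0.  0. -1.]
shift [-0.032 -0.009 -0.035] norm 0.04785580681571364
0.98 [393.6, 166.4] [407.536 258.262  75.5  ]
0.64 [410.2, 194.6] [536.765 258.272  75.5  ]
```

View pics/end.png

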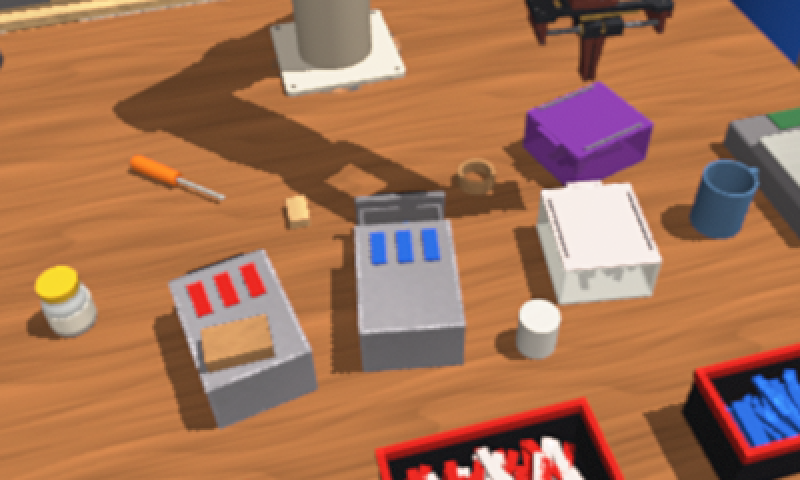

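The picture shows the lid flat on the tub at (600,225), the red drawer shut at (240,330) and the blue drawer still open at (400,210). The other things are undisturbed and the hand is clear.

```bash
python3 -c "
from workcell import ctrl
print(ctrl.close_job())"
```

```text
the job is handed in; nothing more can be done
None
```

I pushed the red drawer fully shut, then the tub lid; the blue drawer is still open, the other things look untouched, the hand is clear, and the job was handed in at about 17 s (no verdict was returned).

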